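# Stand the slumped cobalt tiles back in the shade-matching rack

## Task

Two of the three cobalt tiles in the shade-matching rack have slumped forward onto the front guard rail. With the fingertips, gently push each of them back up and over until it leans on the rear rods beside the third one, still square in its own bay with its foot in the trough. Do not grip or lift any tile, do not disturb the tile that already stands, the white star, the orange spacer block or the mallet, and do not press the red gate button.

Things in the scene. Friction and masses are not known exactly. Their poses are not given: they have to be found in the camera images.
- rack: Fixed stainless shade-matching rack. Origin: on the counter under the middle of the trough. At yaw 0 its x points away from the robot, y to the left; z up. Pan 530 mm along y, x = -78 to +102 mm. Three bays, centres at y = -160, 0, +160 mm, parted by flat uprights 14 mm wide at y = -240, -80, +80, +240 mm, up to z = 66 mm in front and 126 mm behind.
- trough (a point): Middle of the floor of the rubber-lined trough that carries the tiles' feet: 8 mm above the rack's origin. It runs along the rack's y, 500 mm long, from x = -20 to +20 mm, between low lips (tops at z = 18 mm in front, 16 mm behind).
- guard_rail (a point): Middle of the front guard rail's axis: black bar of 12 mm diameter along the rack's y, 500 mm long; at x = -38, z = 62 mm in the rack frame, so its top is 68 mm above the counter. Slumped tiles lie against it from behind and stick out over it.
- rear_rod (a point): Middle of the upper rear rod's axis: black bar of 12 mm diameter along the rack's y, 500 mm long; at x = 45.5, z = 109 mm in the rack frame. A standing tile leans its back on it, tilted about 0.21 rad away from the robot. Below it runs a bare steel rod of the same size, x = 35.5, z = 55 mm.
- tile_a: Slumped cobalt tile, loose, 120 x 120 x 12 mm, 0.27-0.43 kg; blue glaze on its -x face, terracotta on +x. Origin: centre of its lower edge face; z up the tile, y along the edge. Starts in any bay, within 12 mm of its middle, foot in the trough (rack x = 12-15 mm), leaning about 0.6 rad towards the rack's -x onto the guard rail; upper glaze-side edge about 107 mm high, at rack x = -61 to -57 mm.
- tile_a_top (a point): Centre of tile_a's upper edge, 120 mm up its z axis. A push of about 1 to 4 N near the upper edge tips the tile up; over 35 N chips its glaze. Upright, it can stay balanced on its edge; from about 0.12 rad past upright it falls onto the rear rods by itself.
- tile_b: The other slumped cobalt tile: same make, size, axes and start pose as tile_a, in another bay.
- tile_b_top (a point): Centre of tile_b's upper edge, 120 mm up its z axis from its origin.
- tile_c: The third cobalt tile, same make, size and axes; it already leans back on the rear rods in the remaining bay (top about 126 mm above the counter). Leave it as it is.
- tile_c_top (a point): Centre of tile_c's upper edge, 120 mm up its z axis from its origin.
- star: Loose white eight-pointed star tile lying flat, 113 mm across its points, 12 mm thick; origin at the centre of its underside. On the counter to the right of the rack.
- spacer: Loose orange plastic spacer block, 50 x 90 x 36 mm, with four ribs on top; origin at the centre of its underside. On the counter between robot and rack, to the left.
- mallet: Loose rubber mallet lying on the counter between robot and rack, to the right: black head 60 mm in diameter and 85 mm long, wooden handle 25 mm thick and 250 mm long from the head's centre; origin on the counter under the head's centre, handle towards its -x.
- gate_button (a joint): Travel of the red push button that lowers the roller gate: 0 up, 0.006 m fully pressed (6 N). Leave it up.
- gate_button_top (a point): Centre of the red button's top (34 mm wide), on a yellow box 100 x 80 x 50 mm on the counter to the left of the rack; about 72 mm above the counter.
Mind the look-alikes: they are no part of the job. What is shaped like the tile_b but green is not meant. Of the things shaped like the part that bears gate_button, the yellow one is meant.

How it is judged:
By the outcome, as a careful person would: the job done as asked, in the order asked, and still so for the second after the job is handed in, with the robot touching nothing.
It also fails if it takes over 58 s, if anything falls off the work surface, if the arm or the gripper's body presses on something with over 40 N, if the wrist force passes 120 N, or if a joint passes its speed limit or range.

## Robot

A 6-joint arm with a two-finger parallel gripper is mounted at the origin on the work surface. World frame = base frame: x ahead of the robot, y to its left, z up, the work surface at z = 0. Lengths are in m, angles in rad, forces in N, time in s.
With the tool pointing down it reaches from about 0.275 to 0.975 m from the base axis. Payload 8.4 kg.
Tool frame: the origin (TCP) lies between the finger pads; the fingertips stand env.tip_extent ahead of it and the grasp point (between the pads) lies 6 mm ahead of it (env.tip_extent is the distance from the TCP to the fingertips, in m); z points along the fingers, y is the line along which they close (so a half turn about z gives the same grasp; the last joint's range is limited). The gripper opens to 92 mm and grips with 3 to 60 N. Pads are 20 mm wide; open, the fingers measure 128 mm over their backs; the gripper's body (75 mm by 189 mm) begins 69 mm behind the grasp point.
Start: joints at [1.181, 0.353, 1.633, -0, 1.155, -0.002], TCP at [0.236, 0.579, 0.24] pointing down, gripper open.
Joint ranges: [-2.63, 2.63], [-0.92, 2.1], [0.06, 2.66], [-1.3, 4.44], [0, 2.69], [-3.02, 3.02]. Speed limits (rad/s): [2.22, 2.22, 2.79, 3.14, 3.14, 3.14].

## Interface

Orientations are given as a rotation vector (axis times angle).
In Python, from rig import env gives the robot as it stands.
- The arm moves only by the tool step_arm, never from a script. Its argument "moves" is one flat list of numbers, 7 for each row, row after row: the shift along the tool's x, y, z in mm, then the turn, a rotation vector about the tool's x, y, z in degrees, then the closure in counts, from 0 (fully open) to 255 (shut). A call has 1 to 8 rows; each row shifts and turns the commanded pose from where the row before left it, along the tool's axes as they then stand; what a row does not reach is not made up. A row lasts 1/8 s, in which the tool goes at most 62.5 mm and 10.7 degrees, less where a joint would pass 70% of its speed; a pose out of reach is approached as far as the arm can. A call with a gripper value outside its range is refused whole. The fingers move at their own pace and stop on an object; the grip force is fixed at half the most. Time passes only in rows, so rows that do not move let the fingers close. It gives the time, the measured TCP pose, the force, the opening and the grip force at its end, in the units of the state.
- env.sense(): the state, without advancing time (a new reading comes with each control period).
- env.camera(name): name is "side" or "top"; returns a dict with "pixels" (480x640x3 uint8, red, green, blue), "fx", "fy", "cx", "cy" (pixels), "k1" (the pictures are not rectified: a ray, as slopes to the right and down, at radius r is drawn at 1 + k1 r^2 times it, then the intrinsics apply), "R" (3x3) and "t" (3): a world point X has camera coordinates R X + t. Camera axes: x right, y down, z forward; pixel columns grow to the right and rows downward; lengths in m; the calibration is good to about 2 mm. A picture is of the moment at which its call begins. There is no depth.
- env.hand_in(): hands the job in; it is judged then, once.
The state is a dict: "time_s": time; "joint_positions": joint angles; "joint_velocities": joint speeds; "tau": joint torques, N m; "tcp_pos": TCP position; "tool_rot": TCP orientation; "force": force on the tool from outside, world axes, zero at the start; "wrist_torque": the same for the moment, N m; "opening": finger opening in m; "grasp_force": force on a finger pad.
Only numpy, scipy, OpenCV 4.12 (cv2) and the standard library are available. Lean on these libraries where they do the work, as an engineer would, in place of code of your own. Each camera call takes 0.05 s, during which the arm holds its last target. There are 200 camera calls.

## Working session

There is one attempt and no reset: what is moved stays moved. The work goes in short steps, Python scripts to look and compute and a tool call to move; the robot and the scene stay as the last step left them, time stands still between calls to the robot, and variables do not carry over. Pictures are saved under pics/ and viewed, at most 10 in all, crops included, and the job is handed in when it is done.

Besides the shell and the picture viewer there is one more tool, called after "Call:" by a JSON object that holds its "name" and its "arguments". step_arm: Moves the arm, as the interface text tells. Its arguments: {"type":"object","properties":{"moves":{"type":"array"}},"required":["moves"]}

```bash
mkdir -p pics; cat > h.py <<'E'
import numpy as np, cv2, pickle
from rig import env
def snap(n,f):
    c=env.camera(n); cv2.imwrite(f'pics/{f}.png',c['pixels'][:,:,::-1]); pickle.dump(c,open(f'pics/{f}.pkl','wb')); return c
def ray(c,u,v):
    d=np.array([(u-c['cx'])/c['fx'],(v-c['cy'])/c['fy']]); s=d.copy()
    for _ in range(20): s=d/(1+c['k1']*(s@s))
    R=np.array(c['R']); o=-R.T@np.array(c['t']); return o,R.T@np.array([*s,1])
def atz(c,u,v,z):
    o,d=ray(c,u,v); return o+d*(z-o[2])/d[2]
def proj(c,X):
    p=np.array(c['R'])@np.array(X)+np.array(c['t']); s=p[:2]/p[2]; s=s*(1+c['k1']*(s@s)); return s*[c['fx'],c['fy']]+[c['cx'],c['cy']]
E
python3 - <<'E'
from h import *
for n in('top','side'):
    c=snap(n,n+'0'); R=np.array(c['R']); print(n,-R.T@c['t'],R[2],c['fx'],c['k1'])
s=env.sense(); print(s['tcp_pos'],s['tool_rot'],s['time_s'],env.tip_extent,s['force'])
E
```

```text
top [ 0.3779604  -0.02011689  1.34300508] [ 0.09746843  0.013153   -0.9951517 ] 471.3342494357054 -0.08096930386483367
side [ 0.25470082 -0.9946567   0.92045575] [ 0.192056    0.75339459 -0.62889673] 607.9546141508754 -0.04607368545141257
[0.23618719 0.5782381  0.23896037] [-6.05275530e-01 -3.08251911e+00  1.78444341e-03] 0.1 0.025 [-0.0259313   0.22362003 -0.44432027]
```

View pics/top0.png

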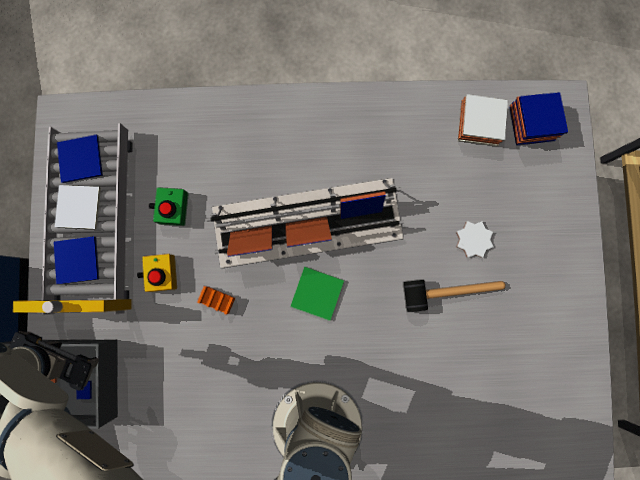

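View pics/side0.png

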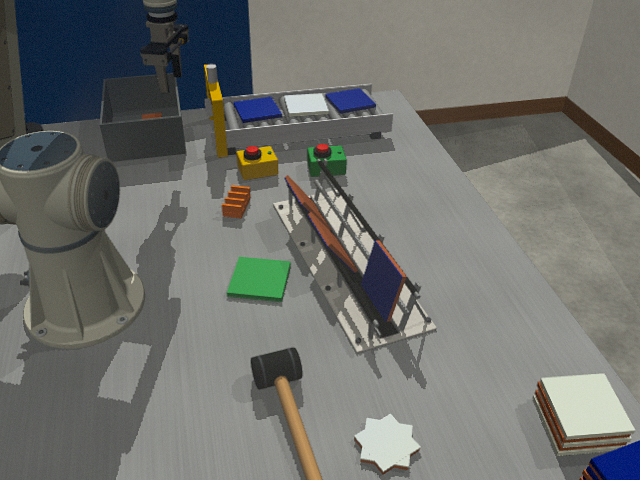

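The top view shows the rack at about u 212–403, v 179–268. The slumped tiles (terracotta face up) are in the left and middle bays at (250,241) and (308,232). The standing tile is at (362,206). I'll zoom in to get the rack pose.

```bash
python3 - <<'E'
from h import *
c=pickle.load(open('pics/top0.pkl','rb'))
cv2.imwrite('pics/crop1.png',cv2.resize(c['pixels'][170:280,205:410,::-1],None,fx=3.9,fy=3.9,interpolation=cv2.INTER_CUBIC))
from scipy.optimize import least_squares
px=[(212,208),(392,179),(403,240),(219,268)]
loc=[(.102,.265),(.102,-.265),(-.078,-.265),(-.078,.265)]
def T(p,x,y,z): return [p[0]+x*np.cos(p[2])-y*np.sin(p[2]),p[1]+x*np.sin(p[2])+y*np.cos(p[2]),z]
f=lambda p:np.concatenate([proj(c,T(p,*l,.004))-q for l,q in zip(loc,px)])
r=least_squares(f,[.6,0,0]);print(r.x,r.fun)
E
```

```text
[0.56026245 0.01726153 0.13088232] [-0.55019902 -0.75672165  0.07876743  0.06833262 -0.1756774   0.0711666
  0.63572693  0.59950796]
```

View pics/crop1.png

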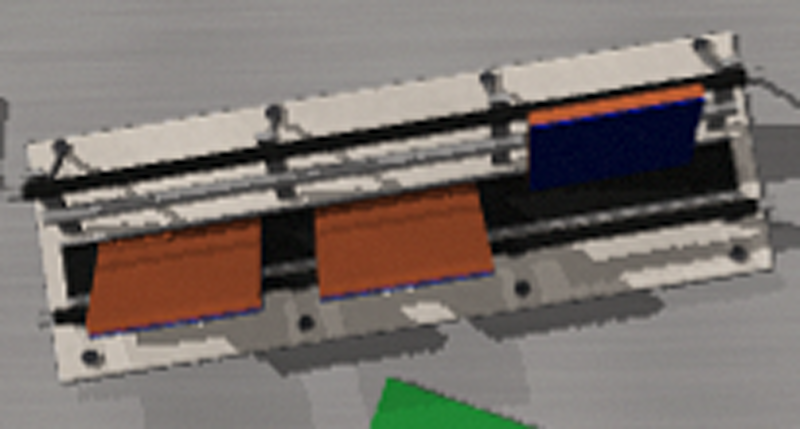

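```bash
cat >> h.py <<'E'
from scipy.spatial.transform import Rotation as Ro
P=np.array([0.5603,0.0173,0.1309])
def toR(X): # world->rack
    d=np.array(X)[:2]-P[:2]; a=P[2]; return np.array([d[0]*np.cos(a)+d[1]*np.sin(a),-d[0]*np.sin(a)+d[1]*np.cos(a),X[2]])
def tool(rx,ry,z):
    s=env.sense(); R=Ro.from_rotvec(s['tool_rot']); a=P[2]
    X=np.array([P[0]+rx*np.cos(a)-ry*np.sin(a),P[1]+rx*np.sin(a)+ry*np.cos(a),z])
    Rt=Ro.from_matrix(np.array([[-np.cos(a),-np.sin(a),0],[-np.sin(a),np.cos(a),0],[0,0,-1]]).T)
    return 1e3*R.inv().apply(X-s['tcp_pos']),np.degrees((R.inv()*Rt).as_rotvec()),X
def st():
    s=env.sense(); print(s['time_s'],'rack',toR(s['tcp_pos']).round(4),s['force'].round(2) if hasattr(s['force'],'round') else s['force'],s['opening'])
E
python3 - <<'E'
from h import *
c=pickle.load(open('pics/top0.pkl','rb'))
def q(u,v,z): return toR(atz(c,205+u/3.9,170+v/3.9,z)).round(4)
print('L',q(88,334,.107),q(262,308,.107),'M',q(320,300,.107),q(494,274,.107))
print('Lfoot',q(262,222,.02))
print('rod',q(35,190,.109),q(740,77,.109),'rail',q(60,317,.062),q(755,207,.062), 'C',q(530,122,.128),q(704,97,.128))
for t in((-.105,.16,.115),(-.105,.0,.115)): print(tool(*t))
E
```

```text
L [-0.0556  0.218   0.107 ] [-0.0563  0.0985  0.107 ] M [-0.057   0.0588  0.107 ] [-0.0578 -0.0601  0.107 ]
Lfoot [0.0149 0.0973 0.02  ]
rod [0.0476 0.2404 0.109 ] [ 0.0497 -0.2473  0.109 ] rail [-0.0359  0.2445  0.062 ] [-0.0347 -0.2507  0.062 ] C [ 0.0375 -0.0992  0.128 ] [ 0.0363 -0.2174  0.128 ]
(array([-341.64907853, -309.68310376,  124.322631  ]), array([-6.48921426e-02, -1.64406542e-02, -2.97182458e+01]), array([0.43531405, 0.16222589, 0.115     ]))
(array([-420.96672699, -448.6387965 ,  124.48418528]), array([-6.48921426e-02, -1.64406542e-02, -2.97182458e+01]), array([0.45619829, 0.00359472, 0.115     ]))
```

Call:
{"name": "step_arm", "arguments": {"moves": [0,0,0,0,0,-10,110,0,0,0,0,0,-10,110,0,0,0,0,0,-9.7,110,0,0,0,0,0,0,110]}}

```text
time_s: 0.6
tcp_pos: [0.2362, 0.5784, 0.2392]
tool_rot: [0.203, -3.135, 0.001]
force: [-0.0, -0.2, -0.2]
opening: 0.0541
grasp_force: 0.0
```

```bash
python3 - <<'E'
from h import *
st(); print(tool(-.11,.158,.22))
E
```

```text
0.6 rack [-0.2481  0.5986  0.2392] [-0.02 -0.24 -0.24] 0.0541340395289733
(array([-138.70005956, -440.35060386,   19.44413577]), array([-0.03691139, -0.0209942 , -0.08252534]), array([0.43061788, 0.15959037, 0.22      ]))
```

Call:
{"name": "step_arm", "arguments": {"moves": [-17,-55,0,0,0,0,110,-17,-55,0,0,0,0,110,-17,-55,0,0,0,0,110,-17,-55,0,0,0,0,110,-17,-55,0,0,0,0,110,-17,-55,0,0,0,0,110,-17,-55,10,0,0,0,110,-17,-55,10,0,0,0,110]}}

```text
time_s: 1.6
tcp_pos: [0.4291, 0.1584, 0.2196]
tool_rot: [-0.198, 3.134, 0.001]
force: [1.0, 0.8, -0.4]
opening: 0.052
grasp_force: 0.0
```

Call:
{"name": "step_arm", "arguments": {"moves": [0,0,0,0,0,0,110,0,0,0,0,0,0,110]}}

```text
time_s: 1.85
tcp_pos: [0.4284, 0.1602, 0.2196]
tool_rot: [0.199, -3.135, -0.001]
force: [-0.1, 0.5, -0.3]
opening: 0.0522
grasp_force: 0.0
```

```bash
python3 - <<'E'
from h import *
st(); print(tool(-.105,.158,.115)); snap('side','side1')
E
```

```text
1.85 rack [-0.1121  0.1589  0.2196] [-0.15  0.46 -0.27] 0.05220280004752052
(array([ -7.15094901,  -0.90637452, 104.62023941]), array([ 0.02304941, -0.01233628, -0.23478405]), array([0.43557511, 0.160243  , 0.115     ]))
```

View pics/side1.png

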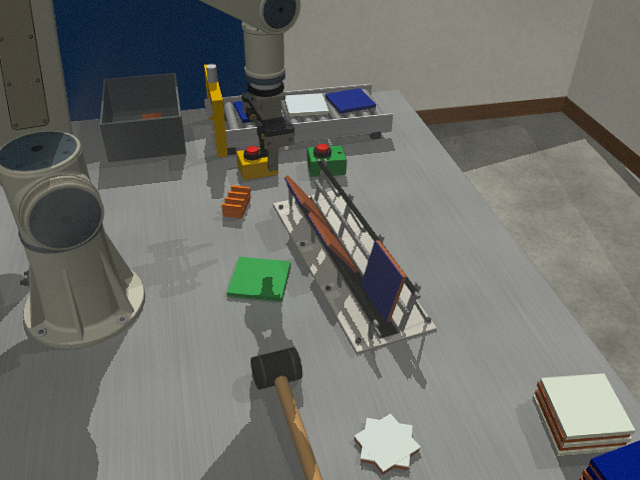

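The gripper hovers in front of the left tile, at about (270,140). The space below it is clear, so I'll descend and approach.

Call:
{"name": "step_arm", "arguments": {"moves": [0,0,26,0,0,-0.2,110,0,0,26,0,0,0,110,0,0,26,0,0,0,110,0,0,26,0,0,0,110,-10,0,0,0,0,0,110,-10,0,0,0,0,0,110,-8,0,0,0,0,0,110,0,0,0,0,0,0,110]}}

```text
time_s: 2.9
tcp_pos: [0.4575, 0.1642, 0.1164]
tool_rot: [-0.21, 3.133, 0.001]
force: [0.8, 0.2, -0.0]
opening: 0.0526
grasp_force: 0.0
```

Call:
{"name": "step_arm", "arguments": {"moves": [-5,0,0,0,0,0,110,-5,0,0,0,0,0,110,-5,0,0,0,0,0,110,-5,0,0,0,0,0,110]}}

```text
time_s: 3.4
tcp_pos: [0.4758, 0.1663, 0.1155]
tool_rot: [0.21, -3.133, 0.0]
force: [-1.8, -0.3, 1.8]
opening: 0.0527
grasp_force: 1.1
```

Call:
{"name": "step_arm", "arguments": {"moves": [-5,0,-2,0,0,0,110,-5,0,-2,0,0,0,110,-5,0,-2,0,0,0,110,-5,0,-2,0,0,0,110,-5,0,-2,0,0,0,110,-5,0,-1,0,0,0,110,-5,0,-1,0,0,0,110,-5,0,-1,0,0,0,110]}}

```text
time_s: 4.4
tcp_pos: [0.5161, 0.1719, 0.1286]
tool_rot: [-0.21, 3.134, -0.0]
force: [0.0, 0.6, 0.1]
opening: 0.0522
grasp_force: 0.1
```

Call:
{"name": "step_arm", "arguments": {"moves": [-5,0,0,0,0,0,110,-5,0,0,0,0,0,110,-4,0,0,0,0,0,110,-3,0,0,0,0,0,110,-3,0,0,0,0,0,110]}}

```text
time_s: 5.03
tcp_pos: [0.5356, 0.1745, 0.1285]
tool_rot: [0.21, -3.134, 0.0]
force: [-0.1, -0.4, -0.2]
opening: 0.052
grasp_force: 0.0
```

```bash
python3 - <<'E'
from h import *
st(); c=snap('side','side2')
cv2.imwrite('pics/crop2.png',cv2.resize(c['pixels'][100:360,200:450,::-1],None,fx=2.3,fy=2.3))
E
```

```text
5.025 rack [-0.0039  0.1591  0.1285] [-0.11 -0.41 -0.24] 0.05196361796267132
```

View pics/crop2.png

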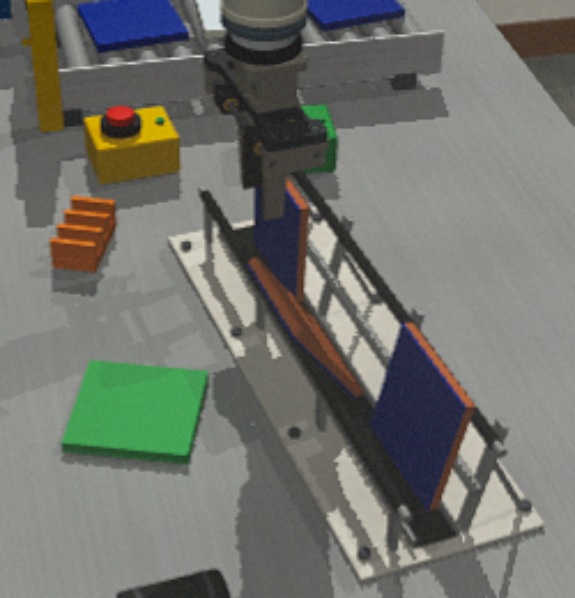

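The left tile is now about upright in its bay, at crop (280,240), and square. I'll push on gently.

Call:
{"name": "step_arm", "arguments": {"moves": [-3,0,0,0,0,0,110,-3,0,0,0,0,0,110,-3,0,0,0,0,0,110,-3,0,0,0,0,0,110]}}

```text
time_s: 5.58
tcp_pos: [0.5476, 0.1761, 0.1286]
tool_rot: [-0.21, 3.135, 0.0]
force: [-0.5, -0.1, -0.3]
opening: 0.052
grasp_force: 0.1
```

Call:
{"name": "step_arm", "arguments": {"moves": [-3,0,0,0,0,0,110,-3,0,0,0,0,0,110,-2,0,0,0,0,0,110,0,0,0,0,0,0,110]}}

```text
time_s: 6.08
tcp_pos: [0.5554, 0.1772, 0.1286]
tool_rot: [-0.21, 3.135, 0.0]
force: [-0.2, -0.9, 0.1]
opening: 0.0523
grasp_force: 0.0
```

```bash
python3 - <<'E'
from h import *
st(); c=snap('side','side3')
cv2.imwrite('pics/crop3.png',cv2.resize(c['pixels'][100:360,200:450,::-1],None,fx=2.3,fy=2.3))
E
```

```text
6.075 rack [0.016  0.1591 0.1286] [-0.24 -0.93  0.13] 0.052275973893098966
```

View pics/crop3.png

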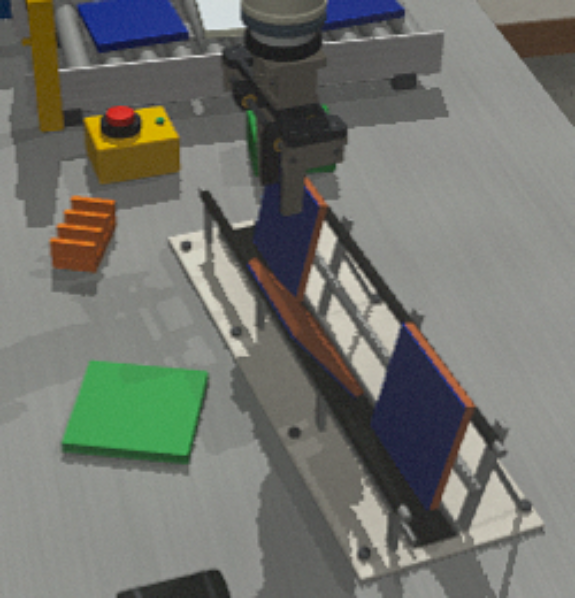

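The left tile now leans on the rear rod. I'll back off and move in front of the middle bay.

Call:
{"name": "step_arm", "arguments": {"moves": [15,0,0,0,0,0,110,35,0,0,0,0,0,110,45,0,0,0,0,0,110,25,0,0,0,0,0,110,0,-50,0,0,0,0,110,0,-60,0,0,0,0,110,0,-50,0,0,0,0,110,0,0,0,0,0,0,110]}}

```text
time_s: 7.12
tcp_pos: [0.457, 0.0, 0.1287]
tool_rot: [0.204, -3.135, 0.001]
force: [-0.4, -0.1, 0.5]
opening: 0.0523
grasp_force: 0.0
```

```bash
python3 - <<'E'
from h import *
st(); print(tool(-.068,-.001,.1155))
E
```

```text
7.125 rack [-0.1047 -0.0036  0.1287] [-0.37 -0.06  0.52] 0.05226971031145138
(array([-36.66466577,   2.68149879,  13.16604741]), array([-0.01975575, -0.00356343, -0.05220105]), array([0.49301228, 0.00743275, 0.1155    ]))
```

Call:
{"name": "step_arm", "arguments": {"moves": [-8,2,13,0,0,0,110,-10,0,0,0,0,0,110,-8,0,0,0,0,0,110,-5,0,0,0,0,0,110,-5,0,0,0,0,0,110,-5,0,0,0,0,0,110,-5,0,0,0,0,0,110]}}

```text
time_s: 8.0
tcp_pos: [0.5032, 0.0107, 0.1156]
tool_rot: [0.21, -3.134, 0.0]
force: [-0.9, 0.3, 1.9]
opening: 0.0524
grasp_force: 0.7
```

Call:
{"name": "step_arm", "arguments": {"moves": [-5,0,-2,0,0,0,110,-5,0,-2,0,0,0,110,-5,0,-2,0,0,0,110,-5,0,-2,0,0,0,110,-5,0,-2,0,0,0,110,-5,0,-1,0,0,0,110,-5,0,-1,0,0,0,110,-5,0,-1,0,0,0,110]}}

```text
time_s: 9.0
tcp_pos: [0.5431, 0.0161, 0.1286]
tool_rot: [-0.21, 3.134, -0.0]
force: [0.2, -0.4, 0.4]
opening: 0.0522
grasp_force: 0.0
```

```bash
python3 - <<'E'
from h import *
st(); print(tool(-.004,-.001,.1285))
E
```

```text
9.0 rack [-0.0172  0.001   0.1286] [ 0.23 -0.4   0.36] 0.05223684256394867
(array([-13.19254828,  -2.0842907 ,   0.10646937]), array([-1.49802090e-04,  2.26435873e-03,  1.80735111e-01]), array([0.55646475, 0.01578645, 0.1285    ]))
```

Call:
{"name": "step_arm", "arguments": {"moves": [-4,0,0,0,0,0,110,-4,0,0,0,0,0,110,-3,0,0,0,0,0,110,-3,0,0,0,0,0,110,-3,0,0,0,0,0,110,-3,0,0,0,0,0,110]}}

```text
time_s: 9.75
tcp_pos: [0.5627, 0.0187, 0.1286]
tool_rot: [0.21, -3.134, 0.0]
force: [-0.8, -0.8, 0.5]
opening: 0.0525
grasp_force: 0.0
```

Call:
{"name": "step_arm", "arguments": {"moves": [-3,0,0,0,0,0,110,-3,0,0,0,0,0,110,-3,0,0,0,0,0,110,-3,0,0,0,0,0,110,-1,0,0,0,0,0,110,0,0,0,0,0,0,110]}}

```text
time_s: 10.5
tcp_pos: [0.5755, 0.0204, 0.1286]
tool_rot: [0.21, -3.134, 0.0]
force: [-0.0, 0.5, -1.0]
opening: 0.0523
grasp_force: 0.0
```

Call:
{"name": "step_arm", "arguments": {"moves": [15,0,0,0,0,0,110,35,0,0,0,0,0,110,45,0,0,0,0,0,110,45,0,-20,0,0,0,110,40,0,-40,0,0,0,110,30,0,-40,0,0,0,110,0,0,0,0,0,0,110,0,0,0,0,0,0,110]}}

```text
time_s: 11.5
tcp_pos: [0.3671, -0.0076, 0.2282]
tool_rot: [-0.21, 3.134, -0.0]
force: [0.2, -0.9, 0.8]
opening: 0.0518
grasp_force: 0.0
```

```bash
python3 - <<'E'
from h import *
st(); a=snap('side','side4')['pixels'][140:360,210:440,::-1]; b=snap('top','top4')['pixels'][165:320,140:420,::-1]
b=cv2.resize(b,(790,437)); a=cv2.resize(a,(574,549))
cv2.imwrite('pics/s4.png',a); cv2.imwrite('pics/t4.png',b)
E
```

```text
11.5 rack [-0.1948  0.0005  0.2282] [ 0.22 -0.88  0.79] 0.05181124130658329
```

View pics/s4.png

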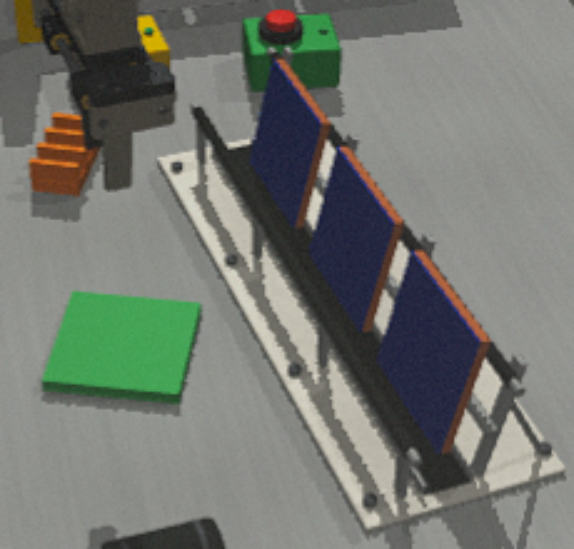

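View pics/t4.png

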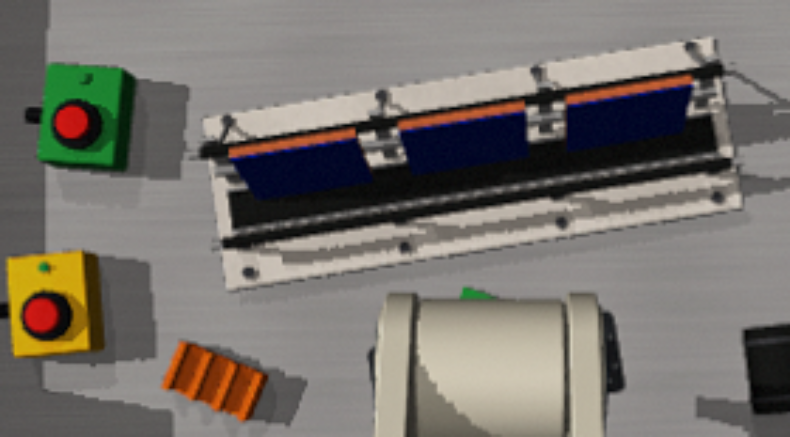

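All three tiles lean in line on the rear rods, square in their bays: top edges at (292,142), (462,113) and (630,88) in the crop. Nothing else has moved and the arm is clear.

```bash
python3 -c "
from rig import env
print(env.hand_in())"
```

```text
the job is handed in; nothing more can be done
None
```

Both slumped tiles now lean on the rear rods beside the third, square in their own bays, with nothing else disturbed in the final pictures; the job was handed in after about 12 s of robot time.

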